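# Rock a tight cell module out of an e-bike battery tray

### The arm

A 6-joint arm with a two-finger parallel gripper is mounted at the origin on the work surface. World frame = base frame: x ahead of the robot, y to its left, z up, the work surface at z = 0. Lengths are in m, angles in rad, forces in N, time in s.
With the tool pointing down it reaches from about 0.375 to 0.9 m from the base axis. Payload 3.1 kg.
Tool frame: the origin (TCP) lies on the centre line of the jaws, within the pads' length; the fingertips stand 14 mm ahead of it and the grasp point (between the pads) lies 5 mm behind it; z points along the fingers, y is the line along which they close (so a half turn about z gives the same grasp; the last joint's range is limited). The gripper opens to 87 mm and grips with 3 to 60 N. Pads are 19 mm wide; open, the fingers measure 117 mm over their backs; the gripper's body (75 mm by 190 mm) begins 51 mm behind the grasp point.
Start: joints at [-1.403, 0.527, 1.433, -0, 1.181, -0.178], TCP at [0.212, -0.588, 0.237] pointing down, gripper open.
Joint ranges: [-3.08, 3.08], [-0.75, 2.2], [0.22, 2.44], [-1.43, 4.57], [0, 2.65], [-2.85, 2.85]. Speed limits (rad/s): [2.79, 2.79, 3.14, 3.14, 3.14, 3.14].

### API

Orientations are given as a unit quaternion [x, y, z, w].
In Python, from workcell import bot gives the robot as it stands.
- The arm moves only by the tool play_rows, never from a script. Its argument "motion" is a list of rows, each a list of 6 numbers: the shift along the tool's x, y, z in mm, then the turn, a rotation vector about the tool's x, y, z in rad. A call has exactly 8 rows; each row shifts and turns the commanded pose from where the row before left it, along the tool's axes as they then stand; what a row does not reach is not made up. A row lasts 1/10 s, in which the tool goes at most 50 mm and 8.59 degrees, less where a joint would pass 70% of its speed; a pose out of reach is approached as far as the arm can. A call with a gripper value outside its range is refused whole. "jaw" is the opening, from 0 (shut) to 1 (fully open), set as the call begins (left out, the last holds). The fingers move at their own pace and stop on an object; "squeeze" is the grip in N (left out, the last holds). Time passes only in rows, so rows that do not move let the fingers close, or fill a call up. It gives the time, the measured TCP pose, the force, the opening and the grip force at its end, in the units of the state.
- bot.get_obs(): the state, without advancing time (a new reading comes with each control period).
- bot.camera(name): name is "scene" or "top" or "wrist"; returns (picture, depth): 400x640x3 uint8, red, green, blue; 400x640 float32, m along the optical axis (not along the pixel's ray), 0 where there is no reading.
- bot.calibration(name): a dict with "fovy" (degrees; the focal length in pixels is half the picture's height over the tangent of half this angle, whatever the lens; pixels are square), "cx", "cy" (the principal point, pixels), "k1" (the pictures are not rectified: a ray, as slopes to the right and down, at radius r is drawn at 1 + k1 r^2 times it, then the intrinsics apply), "cam_to_world" (4x4, takes a point from camera to world coordinates). Camera axes: x right, y down, z forward; pixel columns grow to the right and rows downward; lengths in m; the calibration is good to about 2 mm. A picture is of the moment at which its call begins: read the wrist's pose just before it. calibration takes no time and is no camera call; for the wrist camera it gives the pose at the moment of the call.
- bot.job_done(): hands the job in; it is judged then, once.
The state is a dict: "time_s": time; "q": joint angles; "joint_velocities": joint speeds; "tau": joint torques, N m; "ee_pos": TCP position; "orientation": TCP orientation; "wrist_force": force on the tool from outside, world axes, zero at the start; "torque": the same for the moment, N m; "width": finger opening in m; "finger_force": force on a finger pad.
Only numpy, scipy, OpenCV 4.12 (cv2) and the standard library are available. Lean on these libraries where they do the work, as an engineer would, in place of code of your own. Each camera call takes 0.05 s, during which the arm holds its last target. There are 200 camera calls.

### The job

The opened e-bike battery on the bench still has one module that stands alone between two empty bays; it sits tight between silicone beads, and a straight pull only lifts the whole tray. Grip that module, rock it side to side towards one empty bay and the other, easing it up a little at a time, until it frees, while the tray stays down in its place and the things around it are left alone. Finish while holding the module, upright and still, just clear above its own bay, a finger's breadth or two over the tray's rim, so that a colleague can look underneath; do not put it down or let go.

Things in the scene. Friction and masses are not known exactly. Their poses are not given: they have to be found in the camera images.
- module_center (a point): Centre (half-way up, 40 mm over the bench at the start) of the module to take out: upright block of eight blue cells (2 x 4) between two black brackets, bright strips on top. 91 mm along its x, 46 mm along its y (grip and rock it along y), 74 mm high (z), 0.53 to 0.75 kg. Its axes lie along the tray's. Its flat y faces can be gripped anywhere above the tray's rim.
- module_top (a point): Centre of the same module's top face, 37 mm above its centre, same axes. It starts 77 mm above the bench, 48 mm above the tray's rim. Gripped with the middle of the finger pads about 11 mm below this face and some 50 N it rocks without slipping; a deeper or much harder grip can creep while rocking.
- module_foot (a point): Centre of the same module's underside, 37 mm below its centre, same axes. It starts on the bay's floor. Once it has risen about 15 mm the module is past the beads; the rim is 26 mm above the bay's floor.
- tray: Opened battery: a loose, heavy (2.4 kg) aluminium trough on the bench, 100 mm along its x, 362 mm along its y, rim 29 mm above the bench, floor 3 mm thick. Origin: centre of its underside. A low green circuit board at its -y end, then six bays in a row along y, pitch 53 mm, 50 mm wide, with grey walls between them 3 mm thick and as high as the rim; bay centres in order: see bay.
- bay (a point): Centre of the floor of the tight bay, 3 mm above the bench, at y = +47 mm in the tray, axes as the tray's. The bays at y = -6 and +100 mm are empty; those at -112, -59 and +153 mm hold fixed modules of the same look and height, which stay. The module has 2 mm of play to each wall in y (1.5 mm in x), so while seated it can lean some 8 degrees (0.14 rad) either way along y.
- bead_a_line (a point): Middle of the silicone bead on the bay's -y wall, 15 mm above the bay's floor: a springy rib, 24 mm along x, mid-way along the wall, that presses on the module with about 24 N, friction about 0.6. Pulling straight up past both beads takes 30 to 40 N (module's weight included), but some 23 N already lift that end of the tray.
- bead_b_line (a point): The same bead on the bay's +y wall. While the module is being leant along y, one face slides up and the other down, so the beads do not hold it back as a whole: lean it 4 to 7 degrees to and fro, turning it about the height of the beads, and raise it about 3 mm during each lean, not while it stands still.
- spare0_center (a point): Centre (half-way up) of a module that was taken out before, loose on the bench: same shape and size as the module to take out. Leave alone.
- spare1_center (a point): Centre of a second module taken out before, as spare0. Leave alone.
- tub: White plastic tub with a red screw lid, 84 mm across, 100 mm high; origin at the centre of its underside. Leave alone.
- charger: Black ribbed charger box, 75 x 160 x 46 mm (x, y, z); origin at the centre of its underside. Leave alone.
Things that resemble listed ones, but are neither listed nor needed, are in the scene too. What is shaped like the part that bears module_center but pink or yellow is not meant.

How it is judged:
On the way, in this order (a step that is already met when the one before it is completed fails the run):
1. the module, still in its bay, has been leant over by at least 2 degrees towards the tray's +y end (it does not matter which way the rocking began) (angle between the z axis of module_center and the z axis of tray, either way round above 0.035 rad and y of module_top in the frame of bay above 0.002 m and z of module_foot in the frame of bay below 0.022 m), for 0.04 s.
2. after that the module, still in its bay, has been leant over by at least 2 degrees the other way, towards the tray's -y end (angle between the z axis of module_center and the z axis of tray, either way round above 0.035 rad and y of module_top in the frame of bay below -0.002 m and z of module_foot in the frame of bay below 0.022 m), for 0.04 s.
At the end, for the whole second after the job is handed in: The gripper holds the module, touching nothing else, upright within 8 degrees and still (under 20 mm/s), its foot 4 to 50 mm above the tray's rim and within 25 mm of the middle of its bay; the tray lies flat on the bench, within 30 mm of where it was (z of module_foot in the frame of bay between 0.03 and 0.076 m and horizontal distance between module_foot and bay below 0.025 m and angle between module_center's own z axis and vertical below 0.14 rad and linear speed of module below 0.02 m/s and contact force between the fingers and module above 2 N and contact force between module and tray below 0.2 N and height (world z) of tray below 0.003 m and angle between tray's own z axis and vertical below 0.012 rad and distance of tray from where it was at the start of the episode below 0.03 m); the arm keeps its last pose, push and grip.
It fails at once if the tray is lifted: its middle more than 8 mm off the bench or it is tipped by more than 0.045 rad (one end some 15 mm up) (height (world z) of tray above 0.008 m or angle between tray's own z axis and vertical above 0.045 rad).
It fails at once if the tray is dragged more than 40 mm (distance of tray from where it was at the start of the episode above 0.04 m).
It fails at once if a module taken out before, the tub or the charger is moved more than 25 mm (distance of any of spare0_center, spare1_center, tub, charger from where it was at the start of the episode above 0.025 m).
It also fails if it takes over 42 s, if anything falls off the work surface, if the arm or the gripper's body presses on something with over 40 N, if the wrist force passes 120 N, or if a joint passes its speed limit or range.

## Working session

There is one attempt and no reset: what is moved stays moved. The work goes in short steps, Python scripts to look and compute and a tool call to move; the robot and the scene stay as the last step left them, time stands still between calls to the robot, and variables do not carry over. Pictures are saved under pics/ and viewed, at most 10 in all, crops included, and the job is handed in when it is done.

Besides the shell and the picture viewer there is one more tool, called after "Request:" in YAML: its name, and indented under it one key for each argument. play_rows: Moves the arm, as the interface text tells. Its arguments: {"type":"object","properties":{"motion":{"type":"array"},"jaw":{"type":"number"},"squeeze":{"type":"number"}},"required":["motion"]}

```bash
mkdir -p pics; ls; cat > h.py <<'E'
import numpy as np, cv2
from workcell import bot
def ray(cal,u,v):
    f=200/np.tan(np.radians(cal['fovy'])/2)
    xd=np.array([(u-cal['cx'])/f,(v-cal['cy'])/f]);x=xd.copy()
    for _ in range(20): x=xd/(1+cal['k1']*(x@x))
    return np.array([x[0],x[1],1.])
def plane(cal,u,v,z):
    T=np.array(cal['cam_to_world']);d=T[:3,:3]@ray(cal,u,v);o=T[:3,3]
    return o+d*(z-o[2])/d[2]
def pt(cal,dep,u,v):
    T=np.array(cal['cam_to_world']);return T[:3,:3]@(ray(cal,u,v)*dep[int(v),int(u)])+T[:3,3]
def shot(n,fn):
    c=bot.calibration(n);im,d=bot.camera(n)
    cv2.imwrite('pics/'+fn+'.png',im[:,:,::-1]);np.savez('pics/'+fn,im=im,d=d,**{k:np.array(v) for k,v in c.items()})
    return c,im,d
def load(fn):
    z=np.load('pics/'+fn+'.npz');return {k:z[k] for k in ('fovy','cx','cy','k1','cam_to_world')},z['im'],z['d']
E
python3 -c "
from h import *
for n in ['top','scene']:
    c,im,d=shot(n,n+'0');print(n,np.round(c['cam_to_world'],3),c['fovy'],c['k1'])
print(bot.get_obs())
"
```

```text
pics
top [[-0.018 -0.997  0.075  0.524]
 [-1.     0.019  0.024 -0.014]
 [-0.026 -0.074 -0.997  1.504]
 [ 0.     0.     0.     1.   ]] 43.20444866310936 0.03515920897600342
scene [[-0.249  0.559 -0.791  1.946]
 [ 0.968  0.128 -0.214  0.366]
 [-0.019 -0.819 -0.573  1.048]
 [ 0.     0.     0.     1.   ]] 43.99076835304463 -0.028580776229523527
{'time_s': 0.1, 'q': array([-1.40350588e+00,  5.28361924e-01,  1.43377551e+00,  2.20714391e-05,
        1.18138461e+00, -1.78540892e-01]), 'joint_velocities': array([ 0.00020635, -0.00344913, -0.00066566, -0.00014266,  0.00011108,
       -0.00153416]), 'tau': array([-1.48962818e-04, -4.40984774e+01, -1.77151716e+01,  6.34365971e-02,
        5.33985836e-02, -4.51404196e-05]), 'ee_pos': array([ 0.21176504, -0.58736427,  0.23567596]), 'orientation': array([ 9.85087563e-01,  1.72051048e-01,  1.56318775e-05, -9.64619878e-04]), 'wrist_force': array([-0.26721529, -0.430202  , -0.12279661]), 'torque': array([-0.07967165,  0.0384963 , -0.02032102]), 'finger_force': 0.0, 'width': 0.08706188180708507}
```

View pics/top0.png

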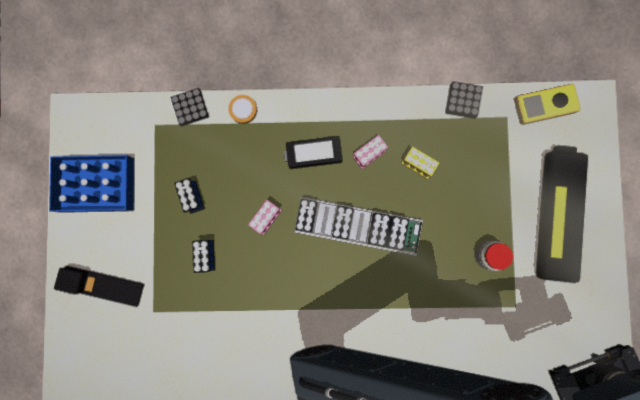

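View pics/scene0.png

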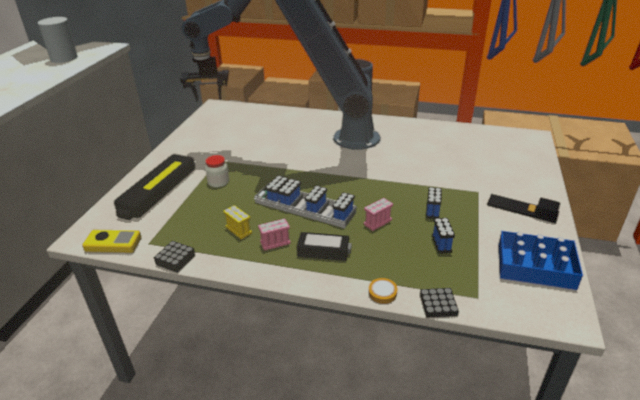

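The top view shows the tray at (295-423, 197-253), with the green board at its right (-y) end (413,235).

What could be taken for the module:
- Lone module at (342,222), between empty bays (324,219) and (361,226). This is the one that fits the description.
- Fixed modules at (306,214), (378,230) and (398,234).
- Spares at (187,195) and (203,256).
- Pink blocks at (265,217) and (371,151), and a yellow one at (421,161).

Next I check that choice in a close crop and measure it.

```bash
python3 -c "
from h import *
c,im,d=load('top0')
cv2.imwrite('pics/crop0.png',cv2.resize(im[185:265,285:435,::-1],None,fx=5,fy=5,interpolation=cv2.INTER_CUBIC))
P=np.zeros((400,640,3))
for v in range(185,265):
  for u in range(285,435): P[v,u]=pt(c,d,u,v)
m=((P[...,2]>.065)&(P[...,2]<.095)).astype(np.uint8)
n,l,s,ce=cv2.connectedComponentsWithStats(m)
for i in range(1,n):
  if s[i,4]>30:
    q=P[l==i]; print(s[i],ce[i].round(1),q.mean(0).round(4),cv2.minAreaRect((q[:,:2]*1000).astype(np.float32)))
m=((P[...,2]>.015)&(P[...,2]<.1)); q=P[m]; print(cv2.minAreaRect((q[:,:2]*1000).astype(np.float32)))
"
```

```text
[295 199  22  34 517] [305.9 215.2] [0.592  0.0712 0.0762] ((592.150146484375, 71.36616516113281), (45.94331359863281, 90.08443450927734), 78.34938049316406)
[332 206  22  34 522] [342.6 222.2] [ 0.5703 -0.0322  0.0762] ((570.5339965820312, -32.175132751464844), (45.88731002807617, 90.64073181152344), 78.16366577148438)
[369 213  22  34 522] [379.5 229.2] [ 0.5489 -0.1355  0.0759] ((548.5593872070312, -135.53175354003906), (46.16929626464844, 90.44466400146484), 77.979736328125)
[388 216  21  35 534] [397.9 232.9] [ 0.5376 -0.1869  0.0759] ((537.7998046875, -187.62313842773438), (46.84014129638672, 90.70160675048828), 78.24727630615234)
((560.8742065429688, -78.01849365234375), (362.1340637207031, 106.09246063232422), 78.10718536376953)
```

View pics/crop0.png

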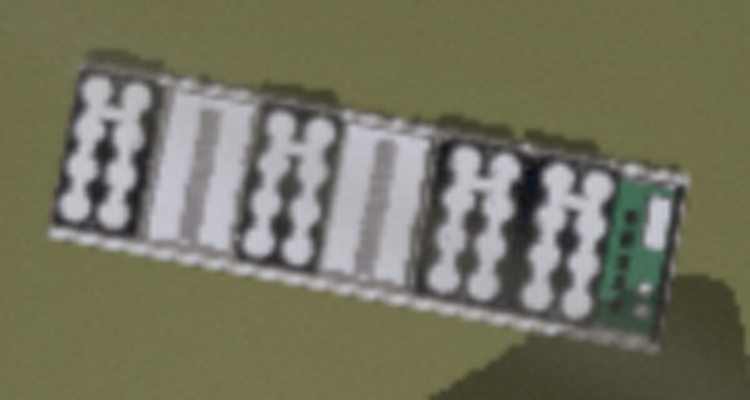

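The crop confirms the choice: the lone module's centre is about (0.570, -0.032), the tray is yawed about -11.9°, and empty bays flank it at crop pixels (205,130) and (380,205). Moving over it now.

Request:
play_rows:
  motion:
    - [20, -15, 0, 0, 0, 0]
    - [35, -27, 0, 0, 0, 0]
    - [39, -30, 0, 0, 0, 0]
    - [39, -30, 0, 0, 0, 0]
    - [39, -30, 0, 0, 0, 0]
    - [39, -30, 0, 0, 0, 0]
    - [39, -30, 0, 0, 0, 0]
    - [39, -30, 0, 0, 0, 0]
  jaw: 1

```text
time_s: 0.9
ee_pos: [0.4091, -0.2792, 0.2364]
orientation: [0.985, 0.172, -0.0, -0.0]
wrist_force: [1.4, -1.1, 0.0]
width: 0.0873
finger_force: 0.0
```

Request:
play_rows:
  motion:
    - [39, -30, 0, 0, 0, 0]
    - [39, -30, 0, 0, 0, 0]
    - [39, -30, 0, 0, 0, 0]
    - [39, -30, 0, 0, 0, 0]
    - [39, -30, 0, 0, 0, 0]
    - [30, -19, 0, 0, 0, 0]
    - [12, -10, 0, 0, 0, 0.13]
    - [0, 0, 0, 0, 0, 0.14]

```text
time_s: 1.7
ee_pos: [0.5717, -0.0298, 0.236]
orientation: [0.999, 0.037, -0.0, -0.0]
wrist_force: [0.3, 0.4, -0.5]
width: 0.0874
finger_force: 0.0
```

Request:
play_rows:
  motion:
    - [0, 0, 0, 0, 0, 0.14]
    - [0, 0, 0, 0, 0, 0.14]
    - [0, 0, 20, 0, 0, 0]
    - [0, 0, 25, 0, 0, 0]
    - [0, 0, 20, 0, 0, 0]
    - [0, 0, 0, 0, 0, 0]
    - [0, 0, 0, 0, 0, 0]
    - [0, 0, 0, 0, 0, 0]

```text
time_s: 2.5
ee_pos: [0.5716, -0.0326, 0.1726]
orientation: [0.995, -0.102, 0.001, 0.0]
wrist_force: [-0.1, 0.4, -0.3]
width: 0.087
finger_force: 0.0
```

```bash
python3 -c "
from h import *
o=bot.get_obs();print(o['time_s'],o['ee_pos'],o['orientation'],o['wrist_force'],o['q'])
c,im,d=shot('wrist','w0');print(np.round(c['cam_to_world'],3))
P=np.array([[pt(c,d,u,v) for u in range(0,640,2)] for v in range(0,400,2)])
np.save('pics/w0P',P)
D=cv2.resize(d,(320,200),interpolation=cv2.INTER_NEAREST)
m=((P[...,2]>.069)&(P[...,2]<.09)&(D>0)).astype(np.uint8)
n,l,s,ce=cv2.connectedComponentsWithStats(m)
for i in range(1,n):
  if s[i,4]>100:
    q=P[l==i]; print(s[i]*2,q.mean(0).round(4),cv2.minAreaRect((q[:,:2]*1000).astype(np.float32)))
"
```

```text
2.5 [ 0.5716341  -0.03261724  0.17258634] [ 9.94792130e-01 -1.01919221e-01  1.03214745e-03  1.58766503e-04] [-0.05047209  0.38243032 -0.32044938] [-2.52095176e-01  5.38717003e-01  1.63027028e+00 -6.64821024e-06
  9.70516799e-01  1.52289801e+00]
[[-0.202 -0.951 -0.235  0.636]
 [-0.979  0.196  0.047 -0.047]
 [ 0.001  0.239 -0.971  0.321]
 [ 0.     0.     0.     1.   ]]
[ 140  142   72  108 3300] [0.602  0.0668 0.0767] ((598.908447265625, 68.30433654785156), (46.08163833618164, 81.14867401123047), 78.05526733398438)
[ 288  142   64  108 3324] [ 0.5791 -0.0357  0.0769] ((577.239013671875, -35.51679229736328), (45.89244079589844, 81.26251220703125), 77.88150787353516)
[ 424  144   74  106 3240] [ 0.5589 -0.138   0.077 ] ((555.759033203125, -138.20851135253906), (46.22330856323242, 79.81593322753906), 77.9589614868164)
[ 492  144   78   92 2548] [ 0.5573 -0.1903  0.0768] ((549.9683227539062, -191.6236572265625), (47.783599853515625, 69.74788665771484), 78.78336334228516)
[   6  172   72   50 1252] [0.6175 0.1727 0.0734] ((611.6459350585938, 175.3344268798828), (46.92752456665039, 43.923805236816406), 53.616397857666016)
```

View pics/w0.png

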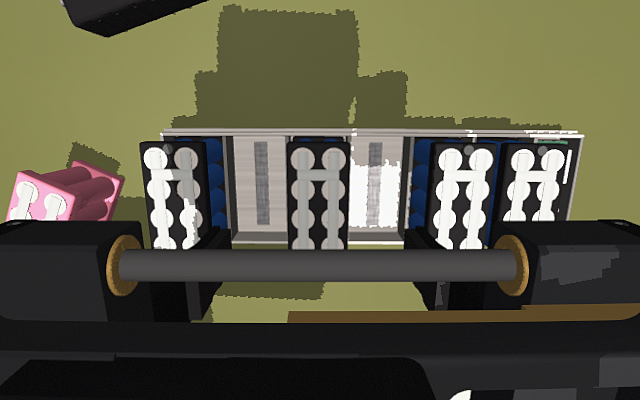

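The wrist view shows the module at (318,195), centred between the fingers at (215,260) and (425,260). Both measurements agree with the TCP to 1-2 mm. Going down and gripping.

Request:
play_rows:
  motion:
    - [0, 0.5, 15, 0, 0, 0.004]
    - [0, 0, 25, 0, 0, 0]
    - [0, 0, 25, 0, 0, 0]
    - [0, 0, 22, 0, 0, 0]
    - [0, 0, 15, 0, 0, 0]
    - [0, 0, 8, 0, 0, 0]
    - [0, 0, 1.5, 0, 0, 0]
    - [0, 0, 0, 0, 0, 0]

```text
time_s: 3.35
ee_pos: [0.5714, -0.0331, 0.0608]
orientation: [0.995, -0.104, 0.001, 0.0]
wrist_force: [-0.4, 0.1, 0.4]
width: 0.087
finger_force: 0.0
```

Request:
play_rows:
  motion:
    - [0, 0, 0, 0, 0, 0]
    - [0, 0, 0, 0, 0, 0]
    - [0, 0, 0, 0, 0, 0]
    - [0, 0, 0, 0, 0, 0]
    - [0, 0, 0, 0, 0, 0]
    - [0, 0, 0, 0, 0, 0]
    - [0, 0, 0, 0, 0, 0]
    - [0, 0, 0, 0, 0, 0]
  jaw: 0
  squeeze: 50

```text
time_s: 4.15
ee_pos: [0.5707, -0.0328, 0.0601]
orientation: [0.995, -0.104, -0.0, -0.0]
wrist_force: [-0.2, 0.9, 0.5]
width: 0.0456
finger_force: 50.0
```

Request:
play_rows:
  motion:
    - [0, -0.7, -0.2, -0.016, 0, 0]
    - [0, -0.7, -0.3, -0.016, 0, 0]
    - [0, -0.7, -0.3, -0.016, 0, 0]
    - [0, -0.7, -0.3, -0.016, 0, 0]
    - [0, -0.7, -0.3, -0.016, 0, 0]
    - [0, -0.7, -0.3, -0.016, 0, 0]
    - [0, 0, 0, 0, 0, 0]
    - [0, 0, 0, 0, 0, 0]

```text
time_s: 4.95
ee_pos: [0.5716, -0.029, 0.0621]
orientation: [0.993, -0.103, -0.005, 0.049]
wrist_force: [-1.0, 1.8, 6.2]
width: 0.0453
finger_force: 50.0
```

```bash
python3 -c "
from h import *
o=bot.get_obs();print(o)
c,im,d=shot('scene','s1')
cv2.imwrite('pics/s1c.png',cv2.resize(im[120:240,240:380,::-1],None,fx=5,fy=5,interpolation=cv2.INTER_CUBIC))
"
```

```text
{'time_s': 4.95, 'q': array([-0.19522822,  0.71581781,  1.68323732, -0.14456585,  0.74881797,
        1.68847421]), 'joint_velocities': array([-2.83347573e-03, -9.16319802e-04, -1.83134387e-05,  4.13929907e-03,
       -2.68336001e-03, -2.67876838e-03]), 'tau': array([ -1.12753462, -41.29512191,  -9.94157463,  -0.57916543,
        -0.43075726,  -0.05524487]), 'ee_pos': array([ 0.57157748, -0.02901666,  0.06208587]), 'orientation': array([ 0.9934687 , -0.10300108, -0.00502913,  0.04884085]), 'wrist_force': array([-1.03681029,  1.76384223,  6.1682195 ]), 'torque': array([ 0.35320064,  0.25806484, -0.09070178]), 'finger_force': 50.00025046057999, 'width': 0.045294642022492025}
```

View pics/s1c.png

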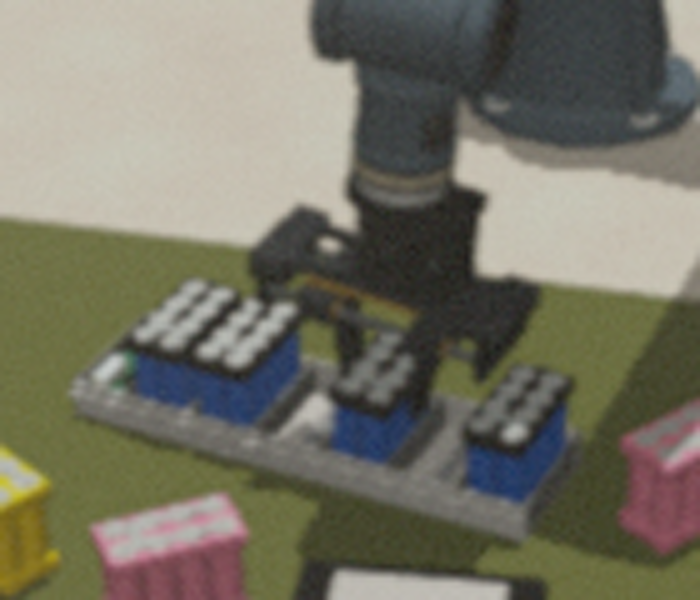

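Module and gripper, at crop (375,410), lean towards the tray's +y end on the right, and the tray is flat. Rocking the other way now.

Request:
play_rows:
  motion:
    - [0, 1.1, -0.45, 0.024, 0, 0]
    - [0, 1.1, -0.45, 0.024, 0, 0]
    - [0, 1.1, -0.45, 0.024, 0, 0]
    - [0, 1.1, -0.45, 0.024, 0, 0]
    - [0, 1.1, -0.45, 0.024, 0, 0]
    - [0, 1.1, -0.45, 0.024, 0, 0]
    - [0, 1.1, -0.45, 0.024, 0, 0]
    - [0, 1.1, -0.45, 0.024, 0, 0]

```text
time_s: 5.8
ee_pos: [0.5697, -0.0377, 0.0641]
orientation: [0.994, -0.103, 0.005, -0.047]
wrist_force: [2.6, 2.5, -5.2]
width: 0.0455
finger_force: 50.0
```

Request:
play_rows:
  motion:
    - [0, -1.15, -0.4, -0.024, 0, 0]
    - [0, -1.15, -0.4, -0.024, 0, 0]
    - [0, -1.15, -0.4, -0.024, 0, 0]
    - [0, -1.15, -0.4, -0.024, 0, 0]
    - [0, -1.15, -0.4, -0.024, 0, 0]
    - [0, -1.15, -0.4, -0.024, 0, 0]
    - [0, -1.15, -0.4, -0.024, 0, 0]
    - [0, -1.15, -0.4, -0.024, 0, 0]

```text
time_s: 6.6
ee_pos: [0.5715, -0.0285, 0.067]
orientation: [0.993, -0.104, -0.005, 0.048]
wrist_force: [1.1, 2.2, -7.0]
width: 0.0457
finger_force: 50.0
```

Request:
play_rows:
  motion:
    - [0, 1.2, -0.4, 0.024, 0, 0]
    - [0, 1.2, -0.4, 0.024, 0, 0]
    - [0, 1.2, -0.4, 0.024, 0, 0]
    - [0, 1.2, -0.4, 0.024, 0, 0]
    - [0, 1.2, -0.4, 0.024, 0, 0]
    - [0, 1.2, -0.4, 0.024, 0, 0]
    - [0, 1.2, -0.4, 0.024, 0, 0]
    - [0, 1.2, -0.4, 0.024, 0, 0]

```text
time_s: 7.4
ee_pos: [0.5694, -0.0381, 0.0707]
orientation: [0.994, -0.103, 0.004, -0.047]
wrist_force: [1.9, 1.7, -9.0]
width: 0.0458
finger_force: 50.0
```

Request:
play_rows:
  motion:
    - [0, -1.3, -0.4, -0.024, 0, 0]
    - [0, -1.3, -0.4, -0.024, 0, 0]
    - [0, -1.3, -0.4, -0.024, 0, 0]
    - [0, -1.3, -0.4, -0.024, 0, 0]
    - [0, -1.3, -0.4, -0.024, 0, 0]
    - [0, -1.3, -0.4, -0.024, 0, 0]
    - [0, -1.3, -0.4, -0.024, 0, 0]
    - [0, -1.3, -0.4, -0.024, 0, 0]

```text
time_s: 8.2
ee_pos: [0.5715, -0.0289, 0.0747]
orientation: [0.993, -0.102, -0.006, 0.05]
wrist_force: [-0.4, -0.2, -0.6]
width: 0.0455
finger_force: 50.0
```

Request:
play_rows:
  motion:
    - [0, 1.35, -0.4, 0.024, 0, 0]
    - [0, 1.35, -0.4, 0.024, 0, 0]
    - [0, 1.35, -0.4, 0.024, 0, 0]
    - [0, 1.35, -0.4, 0.024, 0, 0]
    - [0, 1.35, -0.4, 0.024, 0, 0]
    - [0, 1.35, -0.4, 0.024, 0, 0]
    - [0, 1.35, -0.4, 0.024, 0, 0]
    - [0, 1.35, -0.4, 0.024, 0, 0]

```text
time_s: 9.0
ee_pos: [0.5695, -0.0394, 0.0791]
orientation: [0.994, -0.103, 0.005, -0.047]
wrist_force: [-1.4, -0.9, 6.6]
width: 0.0455
finger_force: 50.0
```

```bash
python3 -c "
from h import *
o=bot.get_obs();print(o['ee_pos'],o['wrist_force'],o['torque'])
c,im,d=shot('scene','s2')
cv2.imwrite('pics/s2c.png',cv2.resize(im[120:240,240:380,::-1],None,fx=5,fy=5,interpolation=cv2.INTER_CUBIC))
"
```

```text
[ 0.56953671 -0.03938367  0.07907559] [-1.41769479 -0.90643161  6.5990881 ] [-0.24868245  0.42375893 -0.08577887]
```

View pics/s2c.png

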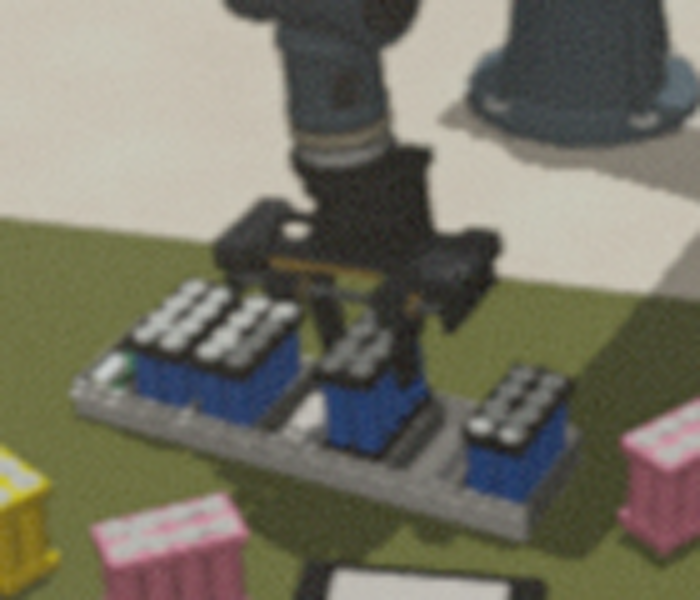

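The second crop shows the module, around (370,390), higher and leaning towards -y, with the tray flat and unmoved. Bringing it upright while it rises.

Request:
play_rows:
  motion:
    - [0, -1.4, -0.6, -0.024, 0, 0]
    - [0, -1.4, -0.6, -0.024, 0, 0]
    - [0, -1.4, -0.6, -0.024, 0, 0]
    - [0, -1.4, -0.6, -0.024, 0, 0]
    - [0, 0, -0.4, 0, 0, 0]
    - [0, 0, -0.4, 0, 0, 0]
    - [0, 0, 0, 0, 0, 0]
    - [0, 0, 0, 0, 0, 0]

```text
time_s: 9.85
ee_pos: [0.5703, -0.0331, 0.0817]
orientation: [0.995, -0.104, -0.001, 0.0]
wrist_force: [-0.1, 0.2, -7.1]
width: 0.0457
finger_force: 50.0
```

The 7 N load is just the module's weight, so it is free. Lifting it clear.

Request:
play_rows:
  motion:
    - [0, 0, -2, 0, 0, 0]
    - [0, 0, -4, 0, 0, 0]
    - [0, 0, -5, 0, 0, 0]
    - [0, 0, -5, 0, 0, 0]
    - [0, 0, -5, 0, 0, 0]
    - [0, 0, -4, 0, 0, 0]
    - [0, 0, -2, 0, 0, 0]
    - [0, 0, 0, 0, 0, 0]

```text
time_s: 10.65
ee_pos: [0.571, -0.0328, 0.1095]
orientation: [0.995, -0.104, 0.0, 0.0]
wrist_force: [-0.8, 0.1, -7.5]
width: 0.0456
finger_force: 50.0
```

Request:
play_rows:
  motion:
    - [0, 0, 0, 0, 0, 0]
    - [0, 0, 0, 0, 0, 0]
    - [0, 0, 0, 0, 0, 0]
    - [0, 0, 0, 0, 0, 0]
    - [0, 0, 0, 0, 0, 0]
    - [0, 0, 0, 0, 0, 0]
    - [0, 0, 0, 0, 0, 0]
    - [0, 0, 0, 0, 0, 0]

```text
time_s: 11.45
ee_pos: [0.5707, -0.0328, 0.1091]
orientation: [0.995, -0.104, -0.0, 0.0]
wrist_force: [0.6, 0.8, -7.2]
width: 0.0457
finger_force: 50.0
```

```bash
python3 -c "
from h import *
o=bot.get_obs();print(o['ee_pos'],o['wrist_force'],o['torque'])
c,im,d=shot('scene','s3')
cv2.imwrite('pics/s3c.png',cv2.resize(im[120:240,240:380,::-1],None,fx=5,fy=5,interpolation=cv2.INTER_CUBIC))
c,im,d=shot('wrist','w1')
P=np.array([[pt(c,d,u,v) for u in range(0,640,2)] for v in range(0,400,2)])
for lo,hi in((.069,.09),(.105,.14)):
  m=((P[...,2]>lo)&(P[...,2]<hi)&(P[...,0]>.52)).astype(np.uint8)
  n,l,s,ce=cv2.connectedComponentsWithStats(m)
  for i in range(1,n):
    if s[i,4]>100:
      q=P[l==i]; print(s[i]*2,q.mean(0).round(4),cv2.minAreaRect((q[:,:2]*1000).astype(np.float32)))
"
```

```text
[ 0.57073755 -0.03276094  0.10907307] [ 0.59409019  0.84529539 -7.16940565] [0.01053043 0.02322753 0.06056194]
[  80  150   96   82 3142] [0.6198 0.0622 0.0767] ((617.092529296875, 64.47415161132812), (46.7413215637207, 44.81303405761719), 78.41316223144531)
[ 462  150   94   82 3154] [ 0.5769 -0.1411  0.0769] ((573.215576171875, -142.18365478515625), (46.695838928222656, 45.258819580078125), 78.29224395751953)
[ 548  150   92  100 3410] [ 0.563  -0.188   0.0767] ((557.6903686523438, -192.47100830078125), (46.84636688232422, 55.753089904785156), 78.71559143066406)
[ 238  160  160   90 5376] [ 0.5999 -0.0398  0.1251] ((599.0945434570312, -39.3260498046875), (65.58586120605469, 37.530975341796875), 78.18375396728516)
[ 258  282  122   30 1706] [ 0.5618 -0.0318  0.1265] ((564.0357055664062, -32.17060852050781), (47.46965789794922, 21.32294464111328), 79.21202087402344)
```

View pics/s3c.png

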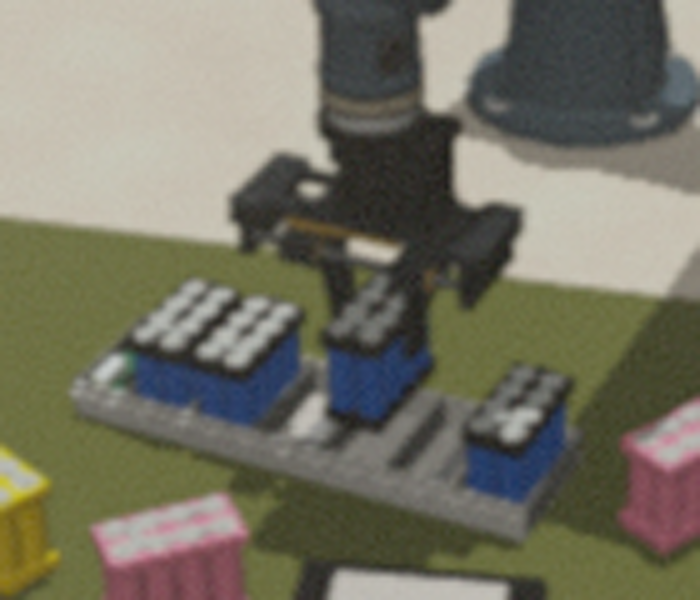

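The module hangs upright at crop (375,360), clear above its bay. Its top is at 0.126 m, so the foot is about 48 mm over the bay floor, and the tray is flat in place. Handing in.

```bash
python3 -c "
from workcell import bot
print(bot.job_done())"
```

```text
the job is handed in; nothing more can be done
None
```

I rocked the module free and handed the job in with the gripper holding it upright and still, about 22 mm above the tray's rim over its own bay; the tray is still flat in its place, and no verdict came back at hand-in.

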